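# Dispense one thread spool with the press lever and ease the lid shut

### The arm

A 6-joint arm with a two-finger parallel gripper is mounted at the origin on a cart in front of the work surface, level with it; the furniture and walls round the work are solid. World frame = base frame: x ahead of the robot, y to its left, z up, the work surface at z = 0. Lengths are in m, angles in rad, forces in N, time in s.
With the tool pointing down it reaches from about 0.3 to 0.85 m from the base axis. Payload 5.4 kg.
Tool frame: the origin (TCP) lies between the finger pads; the fingertips stand manip.tcp_to_tips ahead of it and the grasp point (between the pads) lies 8 mm behind it (manip.tcp_to_tips is the distance from the TCP to the fingertips, in m); z points along the fingers, y is the line along which they close (so a half turn about z gives the same grasp; the last joint's range is limited). The gripper opens to 85 mm and grips with 20 to 120 N. Pads are 22 mm wide; open, the fingers measure 114 mm over their backs; the gripper's body (76 mm by 85 mm) begins 54 mm behind the grasp point. The pads swing forward as they close: fully open they stand 13 mm farther back than shut.
Start: joints at [-1.436, 0.158, 1.597, -0, 1.386, -0.21], TCP at [0.194, -0.541, 0.242] pointing down, gripper open.
Joint ranges: [-2.91, 2.91], [-0.94, 2.29], [0.18, 2.7], [-1.29, 4.43], [0.17, 2.64], [-3, 3]. Speed limits (rad/s): [2.57, 2.57, 3.14, 3.14, 3.14, 3.14].

### API

Orientations are given as a unit quaternion [w, x, y, z].
In Python, from rig import status, vision, manip, nets gives the robot as it stands. The module is installed in compiled form; this text tells all that it offers.
- The arm moves only by the tool send_rows, never from a script. Its argument "plan" is a list of rows, each a list of 5 numbers: the opening, from 0 (shut) to 1 (fully open), then the shift along the tool's x, y, z in m, then the turn about the tool's z in rad. A call has exactly 10 rows; each row is the pose to reach, as a shift and turn from the pose commanded when the call began, along the tool's axes at that moment; what a row does not reach only later rows make up. A row lasts 1/8 s, in which the tool goes at most 62.5 mm and 10.7 degrees, less where a joint would pass 70% of its speed; a pose out of reach is approached as far as the arm can. A call with a gripper value outside its range is refused whole. The fingers move at their own pace and stop on an object; "newtons" is the grip in N (left out, the last holds). Time passes only in rows, so rows that repeat a pose let the fingers close, or fill a call up. It gives the time, the measured TCP pose, the force, the opening and the grip force at its end, in the units of the state.
- status.observe(): the state, without advancing time (a new reading comes with each control period).
- vision.grab_frame(name): name is "scene" or "top"; returns (picture, depth): 400x640x3 uint8, blue, green, red; 400x640 float32, m along the optical axis (not along the pixel's ray), 0 where there is no reading.
- vision.camera_params(name): a dict with "K" (3x3 intrinsics, pixels), "k1" (the pictures are not rectified: a ray, as slopes to the right and down, at radius r is drawn at 1 + k1 r^2 times it, then the intrinsics apply), "position" and "attitude" of the camera in the world. Camera axes: x right, y down, z forward; pixel columns grow to the right and rows downward; lengths in m; the calibration is good to about 2 mm. A picture is of the moment at which its call begins. camera_params takes no time and is no camera call.
- manip.hand_in(): hands the job in; it is judged then, once.
Trained networks look in the newest picture that a camera, given by its name, has taken for a name from the list of things; names that differ only in an ending like _2 or _b are one class to them, and where a whole thing is asked for, a point or a joint stands for the part that bears it (a point fixed in the world has none). Each returns a list of dicts, best first, with "score" (0 to 1); they miss things now and then, are a little off and sometimes report something else, mostly with a low value. They report only what shows in the picture. A call takes as long as a camera call. They do not tell look-alikes from the thing itself.
- nets.find_in(camera, thing): "extent" ([left, top, right, bottom] in pixels, round what is visible of it).
- nets.spot_point(camera, thing): "centre" ([row, column] in pixels: a listed point, or the origin of a listed thing).
The state is a dict: "time_s": time; "joint_positions": joint angles; "joint_vel": joint speeds; "joint_efforts": joint torques, N m; "ee_pos": TCP position; "tool_rot": TCP orientation; "contact_force": force on the tool from outside, world axes, zero at the start; "moment": the same for the moment, N m; "width": opening from 0.0 (shut) to 1.0 (fully open); "gripper_force": force on a finger pad.
Only numpy, scipy, OpenCV 4.12 (cv2) and the standard library are available. Lean on these libraries where they do the work, as an engineer would, in place of code of your own. Each camera call takes 0.05 s, during which the arm holds its last target. There are 200 camera calls.

### The job

Dispense one spool of thread from the spool dispenser on the bench: with the fingertips, press the lever pad at its left front all the way down, so that the linked curved lid lifts, and hold it down until the front spool has rolled out into the tray. Then let the lever come up slowly under the fingers so that the lid closes gently and does not slam. Work by the lever alone: do not touch the lid or the spools, pick nothing up, leave the things around it where they stand, and finish clear of the dispenser.

Things in the scene. Friction and masses are not known exactly. Their poses are not given: they have to be found in the camera images.
- dispenser: grey sheet-steel gravity dispenser, fixed to the bench, 236 long (x), 104 wide over its base, 140 high. Origin on the bench, under the first spool. Its -x axis points to the open tray at the front, +y to its left, z up. A chute 57 mm wide falls at 17 degrees to the tray, whose low front wall is at x = -121, 56 high; the side sheets rise to 140 at the back; the open lid reaches 170 high at x = 30
- pad (a point): centre of the upper face of the lever's black ribbed press pad (34 mm along x, 34 mm along y, 10 thick with its steel backing). With the lever up it is at (-140, 62, 86) mm in the dispenser's frame, tilted 0.19 rad down to the back; it goes down 43 mm on an arc round the lever's shaft at (-40, 34) (x, z), ending at (-152, 62, 45) mm tilted 0.19 rad down to the front. Free space in front and to its left
- lever (a joint): press lever, rad: 0 up (rest, against its stop), 0.38 all the way down (against its stop). About 3 to 7 N on the pad press it; lid weight and a return spring bring it up by itself when let go, with a slam
- lid (a joint): curved steel lid over the mouth of the chute, driven by the lever through a rod, rad: 0 closed, about 0.91 with the lever all the way down. Up to about 0.45 rad it still holds the front spool; from about 0.7 rad on the spool rolls out in under a second, while a tongue raised through the floor by the lever holds back the next one. Closing at 2.5 rad/s or more counts as a slam
- lid_lip (a point): middle of the lower edge of the lid
- spool_front_mid (a point): the midpoint of the front thread spool (wooden flanges 42 mm across, 50 mm long, lying across the chute; rolls by itself); at (0, 0, 82) mm in the dispenser's frame at the start, at about (-97, 0, 59) when it lies in the tray
- spool_second_mid (a point): the midpoint of the second thread spool (wooden flanges 42 mm across, 50 mm long, lying across the chute; rolls by itself), behind the front one
- spool_third_mid (a point): the midpoint of the third thread spool (wooden flanges 42 mm across, 50 mm long, lying across the chute; rolls by itself), rearmost
- spool_front: the front spool, 60 g; origin at the middle of its left end face
- spool_second: the second spool
- spool_third: the third spool
- shoe_last: loose bystander: pale wooden shoe last 246x84x106 mm, lying left of the dispenser; origin under its middle
- glue_flask: loose bystander: white flask with a blue spout, 81 mm across, 222 high, left of the dispenser; origin under its middle
- beeswax: loose bystander: yellow-brown block of beeswax 34x55x21 mm, in front of the dispenser on its right; origin under its middle
There are look-alikes about, which are no part of the job. Leave any red look-alike of the spool_third alone.

How it is judged:
On the way:
1. the lever is pressed all the way down, the lid stands open, and the front spool has rolled into the tray (value of joint lever above 0.35 rad and value of joint lid above 0.75 rad and x of spool_front_mid in the frame of dispenser between -0.112 and -0.078 m and z of spool_front_mid in the frame of dispenser between 0.04 and 0.072 m and y of spool_front_mid in the frame of dispenser between -0.03 and 0.03 m), for 0.2 s.
At the end, for the whole second after the job is handed in: The lid is closed (under 0.04 rad) and the lever fully up (under 0.02 rad); the front spool lies still in the tray, and the second and third spools are still in the chute, the second now standing against the lid (value of joint lid below 0.04 rad and value of joint lever below 0.02 rad and linear speed of spool_front below 0.03 m/s and x of spool_front_mid in the frame of dispenser between -0.112 and -0.078 m and z of spool_front_mid in the frame of dispenser between 0.04 and 0.072 m and y of spool_front_mid in the frame of dispenser between -0.03 and 0.03 m and x of spool_second_mid in the frame of dispenser between -0.015 and 0.02 m and x of spool_third_mid in the frame of dispenser between 0.025 and 0.062 m and z of spool_second_mid in the frame of dispenser between 0.07 and 0.1 m and z of spool_third_mid in the frame of dispenser between 0.08 and 0.115 m); the robot touches nothing.
It fails at once if the lid drops or slams: it closes faster than 2.5 rad/s (velocity of joint lid below -2.5 rad/s).
It fails at once if the robot touches the lid (contact force between the arm and lid above 1 N).
It fails at once if the robot touches a spool (contact force between any of the arm, the fingers and spool_front above 0.5 N or contact force between any of the arm, the fingers and spool_second above 0.5 N or contact force between any of the arm, the fingers and spool_third above 0.5 N).
It fails at once if a second spool comes out (x of any of spool_second_mid, spool_third_mid in the frame of dispenser below -0.05 m).
It fails at once if the shoe last, glue flask or wax block is moved (distance of any of shoe_last, glue_flask, beeswax from where it was at the start of the episode above 0.02 m).
It also fails if it takes over 35 s, if anything falls off the work surface, if the arm or the gripper's body presses on something with over 40 N, if the wrist force passes 120 N, or if a joint passes its speed limit or range.

## Working session

There is one attempt and no reset: what is moved stays moved. The work goes in short steps, Python scripts to look and compute and a tool call to move; the robot and the scene stay as the last step left them, time stands still between calls to the robot, and variables do not carry over. Pictures are saved under pics/ and viewed, at most 10 in all, crops included, and the job is handed in when it is done.

Besides the shell and the picture viewer there is one more tool, called after "Request:" as name([rows], argument=value, ...), one row to a line, values as JSON. send_rows: Moves the arm, as the interface text tells. Its arguments: {"type":"object","properties":{"plan":{"type":"array","items":{"type":"array","items":{"type":"number"}}},"newtons":{"type":"number"}},"required":["plan"]}

```bash
mkdir -p pics
cat > h.py <<'E'
import numpy as np, cv2
from rig import status, vision, manip, nets
from scipy.spatial.transform import Rotation as R
def rot(q):
    q=np.asarray(q,float)
    return q if q.shape==(3,3) else R.from_quat(q[[1,2,3,0]]).as_matrix()
def world(cam,depth,row,col,d=None):
    p=vision.camera_params(cam); K=np.array(p['K'])
    dist=np.array([p['k1'],0,0,0,0.])
    u=cv2.undistortPoints(np.array([[[col,row]]],float),K,dist)[0,0]
    if d is None:
        w=depth[max(0,int(row)-2):int(row)+3,max(0,int(col)-2):int(col)+3]; w=w[w>0]; d=np.median(w)
    return np.array(p['position'])+rot(p['attitude'])@(np.array([u[0],u[1],1])*d)
E
python3 - <<'E'
from h import *
s=status.observe(); print(s); print(manip.tcp_to_tips)
for c in ('scene','top'):
    im,d=vision.grab_frame(c); cv2.imwrite(f'pics/{c}1.png',im); np.save(c+'.npy',d)
    print(c,vision.camera_params(c))
    for t in ('pad','lid_lip','spool_front_mid','spool_second_mid','spool_third_mid','dispenser','shoe_last','glue_flask','beeswax'):
        for r in nets.spot_point(c,t)[:3]:
            try: print(t,round(r['score'],2),np.round(r['centre']),world(c,d,*r['centre']).round(3))
            except Exception as e: print(t,r,e)
E
```

```text
{'time_s': 0.0, 'joint_positions': array([-1.43606702e+00,  1.59040305e-01,  1.59822700e+00,  3.69092795e-05,
        1.38617677e+00, -2.10119691e-01]), 'joint_vel': array([-0.0007948 ,  0.00034757, -0.00150555, -0.00046234, -0.00085269,
       -0.00138369]), 'joint_efforts': array([ 5.57323438e-04, -3.95993543e+01, -3.31435740e+01, -9.71635154e-05,
        8.56857427e-03, -2.65287227e-06]), 'ee_pos': array([ 0.1942832 , -0.54058033,  0.2413244 ]), 'tool_rot': array([-9.24370680e-04,  9.85171850e-01,  1.71567973e-01,  5.30116163e-05]), 'contact_force': array([-0.72153401, -0.26218379, -0.10915999]), 'moment': array([0.04511375, 0.05915289, 0.00719362]), 'gripper_force': 0.0, 'width': 0.997888946486589}
0.011
scene {'K': array([[403.80782153,   0.        , 324.06348375],
       [  0.        , 403.80782153, 204.2786282 ],
       [  0.        ,   0.        ,   1.        ]]), 'k1': -0.09145471801576438, 'position': array([-0.08275381,  0.43960058,  0.82597409]), 'attitude': array([ 0.18887423, -0.44660294,  0.80657829, -0.33808845])}
lid_lip 0.56 [181. 395.] [ 0.538 -0.182  0.079]
spool_
[... 542 characters left out ...]
 ,   0.        ,   1.        ]]), 'k1': -0.02498499404155421, 'position': array([0.3828024 , 0.02576662, 0.92994238]), 'attitude': array([ 0.07084872, -0.69754571,  0.70996732, -0.0660064 ])}
pad 0.67 [255. 432.] [ 0.422 -0.206  0.085]
spool_front_mid 0.71 [186. 429.] [ 0.57  -0.204  0.101]
spool_second_mid 0.73 [168. 414.] [ 0.609 -0.171  0.111]
spool_third_mid 0.83 [150. 324.] [0.676 0.022 0.039]
spool_third_mid 0.68 [152. 409.] [ 0.639 -0.16   0.125]
dispenser 0.97 [192. 416.] [ 0.557 -0.175  0.097]
shoe_last 0.82 [190. 236.] [0.571 0.218 0.094]
shoe_last 0.25 [159. 400.] [ 0.625 -0.138  0.127]
glue_flask 0.55 [274. 226.] [0.39  0.234 0.094]
beeswax 0.83 [261. 420.] [ 0.41  -0.195  0.021]
```

Run:
```python
import cv2
a=cv2.imread('pics/top1.png')[100:320,180:500]; cv2.imwrite('pics/top1c.png',cv2.resize(a,(800,550),interpolation=2))
a=cv2.imread('pics/scene1.png'); cv2.imwrite('pics/s1c.png',a)
```

```text
(no output)
```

View pics/top1c.png

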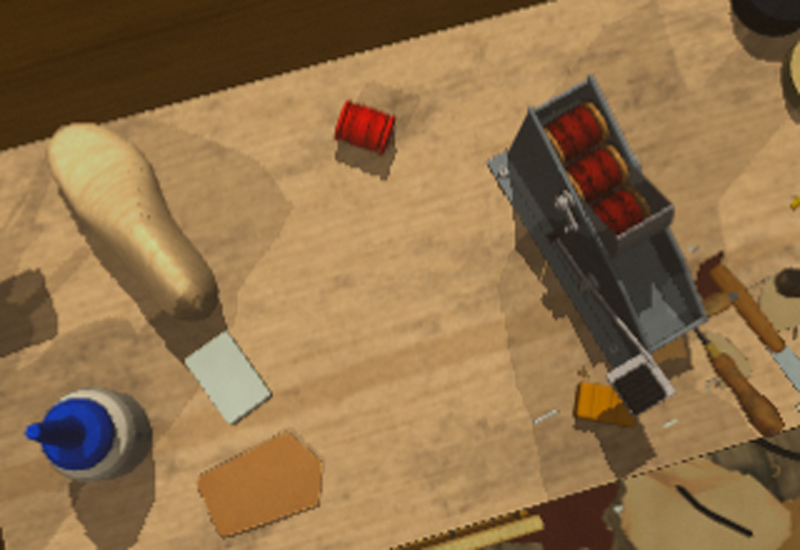

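View pics/s1c.png

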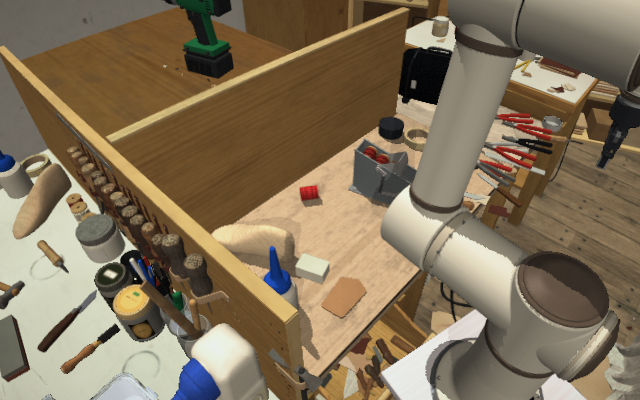

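The top view shows the dispenser at upper right. Its black pad is at about row 254, col 436, with the beeswax on the bench just beside and below it, at about row 261, col 420. The loose red look-alike spool is at row 150, col 325. In the scene view the arm hides the pad. Next I'll measure the pad and the dispenser yaw from the top camera.

Run:
```python
from h import *
im=cv2.imread('pics/top1.png'); d=np.load('top.npy')
hit=[]
for r in range(235,275):
    for c in range(415,460):
        if d[r,c]>0:
            w=world('top',d,r,c,d[r,c]); hit.append((r,c,*w,*im[r,c]))
h=np.array(hit)
m=(h[:,4]>0.07)&(h[:,4]<0.1)
dark=m&(h[:,5:].max(1)<70)
print(m.sum(),dark.sum())
for k in (m,dark):
    q=h[k]; print(q[:,:5].mean(0).round(3)); 
    print('rect',cv2.minAreaRect((q[:,2:4]*1000).astype(np.float32)))
    A=np.c_[q[:,2:4],np.ones(len(q))]; print(np.linalg.lstsq(A,q[:,4],rcond=None)[0])
# whole dispenser points
P=[]
for r in range(125,262):
    for c in range(370,470):
        if d[r,c]>0:
            w=world('top',d,r,c,d[r,c])
            if w[2]>0.045: P.append(w)
P=np.array(P)
print(len(P),cv2.minAreaRect((P[:,:2]*1000).astype(np.float32)))
for lo in (.06,.1,.13): 
    q=P[P[:,2]>lo]; print(lo,cv2.minAreaRect((q[:,:2]*1000).astype(np.float32)),q[:,2].max())
```

```text
434 246
[ 2.52498e+02  4.35834e+02  4.27000e-01 -2.14000e-01  8.30000e-02]
rect ((431.67645263671875, -212.36431884765625), (56.953155517578125, 44.765953063964844), 30.56385040283203)
[-0.25239374 -0.06945257  0.17564163]
[ 2.55476e+02  4.35264e+02  4.20000e-01 -2.12000e-01  8.60000e-02]
rect ((429.08306884765625, -209.6261444091797), (56.08319091796875, 36.8843994140625), 15.74671745300293)
[-0.13050038 -0.12336911  0.1145932 ]Traceback (most recent call last):
  File "<stdin>", line 21, in <module>
  File "h.py", line 8, in world
    p=vision.camera_params(cam); K=np.array(p['K'])
ValueError: time passes only in moves, steps and waits
```

Request:
send_rows([
  [0,0.03,-0.02,0,-0.02],
  [0,0.07,-0.05,0,-0.05],
  [0,0.11,-0.08,0,-0.08],
  [0,0.155,-0.11,0,-0.11],
  [0,0.2,-0.14,0,-0.14],
  [0,0.24,-0.175,0.01,-0.17],
  [0,0.28,-0.205,0.03,-0.18],
  [0,0.31,-0.225,0.05,-0.18],
  [0,0.324,-0.233,0.07,-0.18],
  [0,0.324,-0.233,0.07,-0.18],
], newtons=20)

```text
time_s: 2.25
ee_pos: [0.42, -0.2108, 0.1709]
tool_rot: [-0.001, 0.965, 0.26, -0.001]
contact_force: [-0.3, -0.2, 0.2]
width: 0.001
gripper_force: 0.0
```

Run:
```python
from h import *
s=status.observe(); print(s['time_s'],s['ee_pos'],s['tool_rot'],s['contact_force'],s['width'])
im,d=vision.grab_frame('top'); np.save('top2.npy',d)
cv2.imwrite('pics/t2.png',cv2.resize(im[110:290,350:500],(600,720)[::1])[:600])
im2,d2=vision.grab_frame('scene'); 
cv2.imwrite('pics/s2.png',cv2.resize(im2[120:240,320:480],(800,600)))
```

```text
2.25 [ 0.41995372 -0.21083023  0.17089019] [-0.00145166  0.96548807  0.26044129 -0.00101009] [-0.32387458 -0.17697558  0.16251386] 0.0009318373058030245
```

View pics/t2.png

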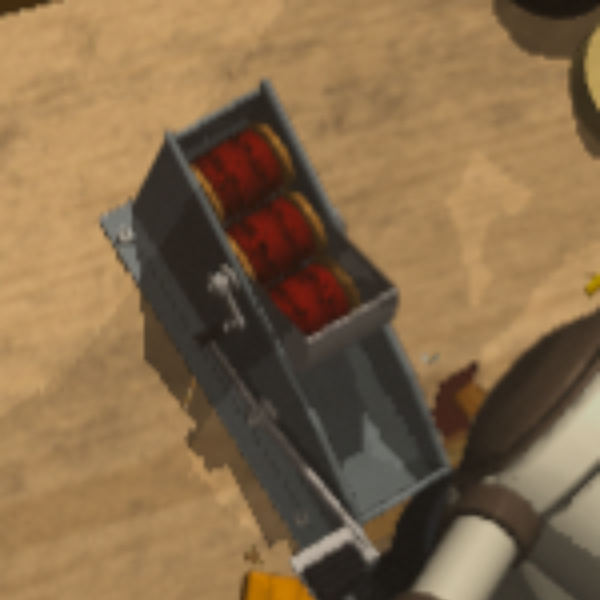

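View pics/s2.png

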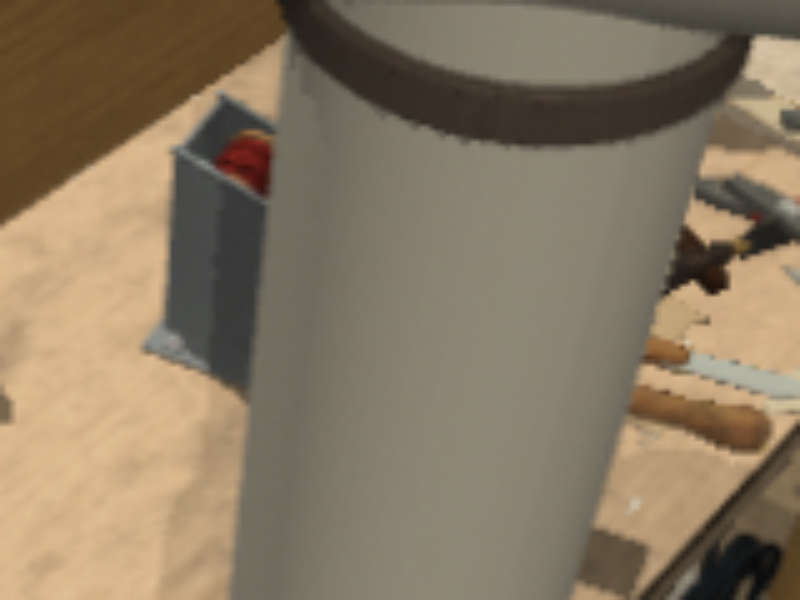

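The scene camera is blocked by the arm. The top view shows the chute with all three spools, and the pad at the fingers (crop about 335,560). I'll go down to contact and start pressing.

Request:
send_rows([
  [0,0,0,0.02,0],
  [0,0,0,0.04,0],
  [0,0,0,0.055,0],
  [0,0,0,0.063,0],
  [0,0,0,0.069,0],
  [0,0,0,0.074,0],
  [0,-0.001,0,0.078,0],
  [0,-0.003,0,0.082,0],
  [0,-0.004,0,0.086,0],
  [0,-0.005,0,0.09,0],
])

```text
time_s: 3.6
ee_pos: [0.416, -0.2156, 0.083]
tool_rot: [0.001, 0.966, 0.26, -0.0]
contact_force: [-3.7, -0.2, 5.8]
width: -0.0
gripper_force: 2.8
```

Run:
```python
from h import *
s=status.observe(); print(s['time_s'],s['ee_pos'],s['contact_force'],s['moment'])
im,d=vision.grab_frame('top')
cv2.imwrite('pics/t3.png',cv2.resize(im[130:280,360:480],(480,600)))
```

```text
3.6 [ 0.41604119 -0.21556629  0.08301579] [-3.72623059 -0.2172416   5.83056819] [-0.1460219   0.75220139 -0.04804926]
```

View pics/t3.png

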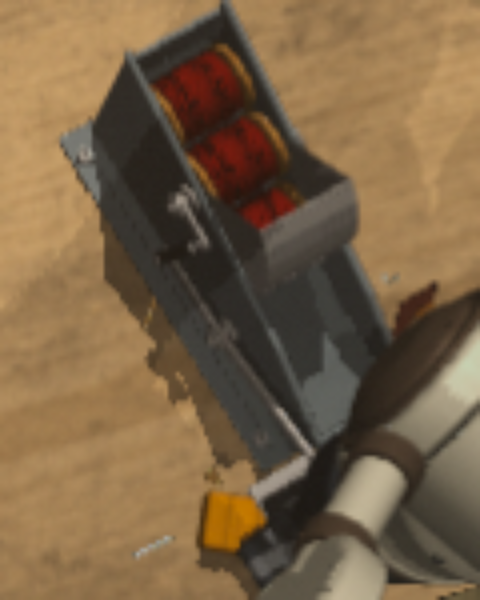

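The lid is lifting (crop about 310,230) and the force is 5.8 N. I'll press on to the stop.

Request:
send_rows([
  [0,-0.001,0,0.004,0],
  [0,-0.002,0,0.008,0],
  [0,-0.004,0,0.012,0],
  [0,-0.005,0,0.016,0],
  [0,-0.006,0,0.019,0],
  [0,-0.007,0,0.022,0],
  [0,-0.008,0,0.024,0],
  [0,-0.008,0,0.026,0],
  [0,-0.008,0,0.027,0],
  [0,-0.008,0,0.028,0],
])

```text
time_s: 4.9
ee_pos: [0.4106, -0.2193, 0.0566]
tool_rot: [0.0, 0.966, 0.259, 0.001]
contact_force: [-4.8, 5.4, 23.2]
width: 0.002
gripper_force: 11.5
```

Run:
```python
from h import *
s=status.observe(); print(s['time_s'],s['ee_pos'],s['contact_force'],s['moment'])
im,d=vision.grab_frame('top')
cv2.imwrite('pics/t4.png',cv2.resize(im[130:280,360:480],(480,600)))
```

```text
4.9 [ 0.41063237 -0.21929929  0.05661115] [-4.84563568  5.40575127 23.23831969] [1.16456698 0.73702702 0.08345487]
```

View pics/t4.png

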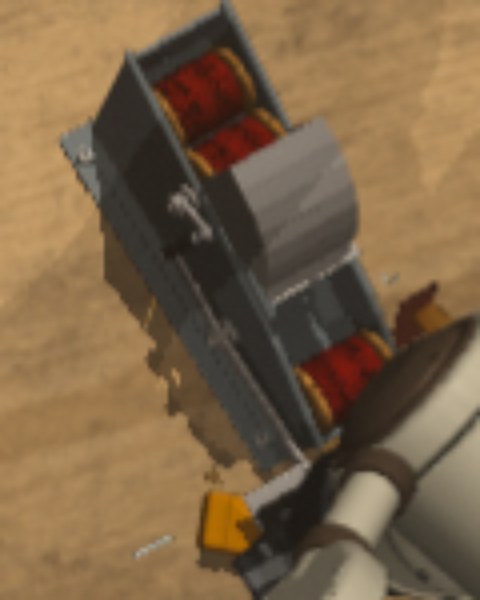

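The spool is in the tray (crop about 345,380), the lid is open and the lever is on its stop at 23 N. I'll hold for a moment.

Request:
send_rows([
  [0,0,0,0,0],
  [0,0,0,0,0],
  [0,0,0,0,0],
  [0,0,0,0,0],
  [0,0,0,0,0],
  [0,0,0,0,0],
  [0,0,0,0,0],
  [0,0,0,0,0],
  [0,0,0,0,0],
  [0,0,0,0,0],
])

```text
time_s: 6.2
ee_pos: [0.4106, -0.2193, 0.0567]
tool_rot: [0.001, 0.966, 0.259, 0.001]
contact_force: [-5.6, 5.2, 18.5]
width: -0.0
gripper_force: 9.3
```

Request:
send_rows([
  [0,0,0,-0.001,0],
  [0,0,0,-0.003,0],
  [0,0.001,0,-0.005,0],
  [0,0.002,0,-0.007,0],
  [0,0.002,0,-0.009,0],
  [0,0.003,0,-0.011,0],
  [0,0.004,0,-0.013,0],
  [0,0.004,0,-0.015,0],
  [0,0.005,0,-0.017,0],
  [0,0.006,0,-0.019,0],
])

```text
time_s: 7.45
ee_pos: [0.4145, -0.217, 0.0743]
tool_rot: [0.001, 0.966, 0.26, -0.0]
contact_force: [-5.6, -1.9, 7.4]
width: 0.006
gripper_force: 3.4
```

Request:
send_rows([
  [0,0,0,-0.002,0],
  [0,0.001,0,-0.004,0],
  [0,0.001,0,-0.006,0],
  [0,0.002,0,-0.008,0],
  [0,0.003,0,-0.01,0],
  [0,0.003,0,-0.012,0],
  [0,0.004,0,-0.014,0],
  [0,0.005,0,-0.016,0],
  [0,0.005,0,-0.018,0],
  [0,0.006,0,-0.02,0],
])

```text
time_s: 8.7
ee_pos: [0.4202, -0.2131, 0.0937]
tool_rot: [0.001, 0.966, 0.259, 0.001]
contact_force: [1.3, -2.8, 3.7]
width: 0.004
gripper_force: 1.7
```

Still in contact, with a few mm left. I'll continue slowly until it comes off.

Request:
send_rows([
  [0,0,0,-0.001,0],
  [0,0,0,-0.002,0],
  [0,0,0,-0.003,0],
  [0,0,0,-0.004,0],
  [0,0,0,-0.005,0],
  [0,0,0,-0.006,0],
  [0,0,0,-0.007,0],
  [0,0,0,-0.008,0],
  [0,0,0,-0.009,0],
  [0,0,0,-0.01,0],
])

```text
time_s: 9.95
ee_pos: [0.4195, -0.2129, 0.1033]
tool_rot: [-0.0, 0.966, 0.259, -0.0]
contact_force: [0.6, -0.3, 0.5]
width: -0.002
gripper_force: 0.0
```

Request:
send_rows([
  [0,0,0,-0.003,0],
  [0,0,0,-0.008,0],
  [0,0,0,-0.02,0],
  [0,-0.01,0,-0.04,0],
  [0,-0.03,0,-0.07,0],
  [0,-0.06,0,-0.1,0],
  [0,-0.09,0,-0.12,0],
  [0,-0.11,0,-0.13,0],
  [0,-0.12,0,-0.13,0],
  [0,-0.12,0,-0.13,0],
])

```text
time_s: 11.2
ee_pos: [0.3156, -0.2729, 0.2331]
tool_rot: [-0.0, 0.966, 0.259, 0.0]
contact_force: [-0.5, 1.2, 0.4]
width: 0.001
gripper_force: 0.0
```

Run:
```python
from h import *
s=status.observe(); print(s['time_s'],s['ee_pos'],s['contact_force'],s['moment'])
im,d=vision.grab_frame('top')
cv2.imwrite('pics/t5.png',cv2.resize(im[130:280,360:480],(480,600)))
```

```text
11.2 [ 0.31557696 -0.27291118  0.23313458] [-0.45312705  1.20308352  0.36156365] [-0.00794618  0.01375018  0.0514585 ]
```

View pics/t5.png

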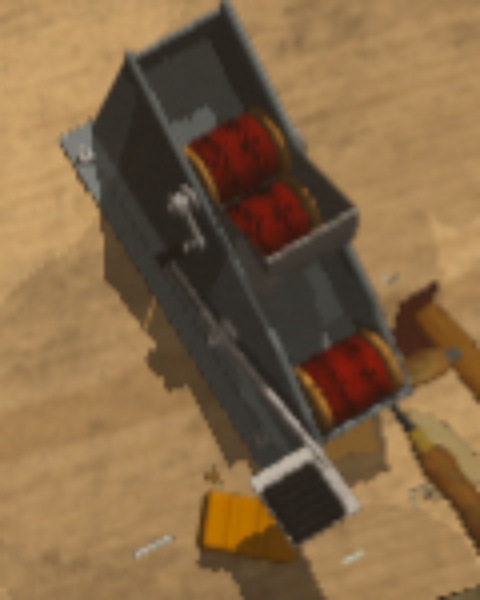

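The lid is closed and the lever is up. One spool lies in the tray and two are in the chute, the second against the lid. The arm is clear.

```bash
python3 -c "
from rig import manip
print(manip.hand_in())"
```

```text
the job is handed in; nothing more can be done
None
```

I dispensed one spool into the tray, let the lid close slowly under the fingers, moved the arm clear and handed the job in; the hand-in returned no verdict.

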